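# Seat the lid of a packed meal box and snap its two end clips under the rim

### The job

One packed meal box still has its lid riding up along one long side and the clips at its two short ends standing open. Using only your fingertips, press the raised side of the lid down until the lid sits flat on the box, then fold each clip down over its end and push it in until its edge snaps under the lip of the box and stays there. Do not grasp or lift anything, leave the box where it stands, do not disturb the tins, mug and glass round it, and finish clear of everything.

Things in the scene. Friction and masses are not known exactly. Their poses are not given: they have to be found in the camera images.
- meal_box: clear glass box filled with food, 1.2 to 1.7 kg, loose; 178 mm long (its x), 130 mm wide (its y), rim 64 mm high. Origin: centre of its underside; z up, x along the box to the robot's left (within 0.45 rad), y towards the robot. At each short end a 70 mm wide glass lip stands out just under the rim to x = +93 / -93 mm, its underside 57 mm above the worktop.
- lid (a joint): tilt of the white lid (184 x 136 mm, 16 mm thick) about its far long side (y = -66 mm, 64 mm up in the box's frame), rad. 0: flat on the rim, its top 80 mm above the worktop. Starts 0.10 to 0.20 open, raised on the robot's side, stays where it is left; about 4 N down at the raised side moves it; it stops on the rim. While it is raised the clips cannot reach under the lips.
- lid_press (a point): point on the lid's top, in the middle of its raised long side, 13 mm inside the edge: a good place to press. In the box's frame at (0, 55, 80) mm when the lid is flat.
- clip_left (a joint): angle of the left clip (a white tab on the lid's left short end, 64 mm wide, 2.5 mm thick, 26 mm long), rad. 0: hanging down, locked; 1.57: straight out, level; starts at 1.25 to 1.85. A light spring opens it again to about 0.8 unless the hook inside the tab is past the lip: it meets the lip at about 0.3, snaps past with some 4 N inward near the free edge, then stays below 0.05.
- clip_left_hinge (a point): middle of the left clip's hinge line, which runs along the box's y; in the box's frame at (94.5, 0, 77) mm when the lid is flat. The shut clip hangs from here with its outer face at x = 98 mm, down to 51 mm above the worktop.
- clip_left_edge (a point): middle of the free edge of the left clip, on its outer face; at (98, 0, 52) mm in the box's frame when shut.
- clip_right (a joint): angle of the right clip, rad: the mirror image on the lid's right short end, same size, signs, spring and snap as the left one. 0: hanging down, locked; 1.57: straight out, level; starts at 1.25 to 1.85.
- clip_right_hinge (a point): middle of the right clip's hinge line; in the box's frame at (-94.5, 0, 77) mm when the lid is flat; outer face of the shut clip at x = -98 mm.
- clip_right_edge (a point): middle of the free edge of the right clip, on its outer face; at (-98, 0, 52) mm in the box's frame when shut.
- mug: green and white mug, 78 mm across, 101 mm high, handle to its +y (116 mm overall), loose, behind the box; leave it. Origin: centre of its underside.
- glass: clear drinking glass, 84 mm across, 89 mm high, loose, behind the box; leave it. Origin: centre of its underside.
- tuna_tin_a: low round tin, 67 mm across, 33 mm high, loose, in front of the box; leave it. Origin: centre of its underside.
- tuna_tin_b: low round tin, 67 mm across, 33 mm high, loose, by the near right corner of the box; leave it. Origin: centre of its underside.

How it is judged:
By the outcome, as a careful person would: the job done as asked, in the order asked, and still so for the second after the job is handed in, with the robot touching nothing.
It also fails if it takes over 45 s, if anything falls off the work surface, if the arm or the gripper's body presses on something with over 40 N, if the wrist force passes 120 N, or if a joint passes its speed limit or range.

### The arm

A 6-joint arm with a two-finger parallel gripper is mounted at the origin on a cart in front of the work surface, level with it; the furniture and walls round the work are solid. World frame = base frame: x ahead of the robot, y to its left, z up, the work surface at z = 0. Lengths are in m, angles in rad, forces in N, time in s.
With the tool pointing down it reaches from about 0.225 to 0.875 m from the base axis. Payload 3.4 kg.
Tool frame: the origin (TCP) lies between the finger pads; the fingertips stand 19 mm ahead of it and the grasp point (between the pads) is the TCP; z points along the fingers, y is the line along which they close (so a half turn about z gives the same grasp; the last joint's range is limited). The gripper opens to 85 mm and grips with 20 to 120 N. Pads are 22 mm wide; open, the fingers measure 114 mm over their backs; the gripper's body (76 mm by 85 mm) begins 54 mm behind the grasp point. The pads swing forward as they close: fully open they stand 13 mm farther back than shut.
Start: joints at [-1.425, 0.276, 1.505, -0, 1.361, -0.121], TCP at [0.152, -0.555, 0.219] pointing down, gripper open.
Joint ranges: [-2.89, 2.89], [-0.75, 2.08], [0.22, 2.7], [-1.18, 4.32], [0.11, 2.71], [-2.7, 2.7]. Speed limits (rad/s): [2.57, 2.57, 3.14, 3.14, 3.14, 3.14].

### API

Orientations are given as a unit quaternion [w, x, y, z].
In Python, from rig import get_state, imaging, ticket gives the robot as it stands. The module is installed in compiled form; this text tells all that it offers.
- The arm moves only by the shell command python3 -m inch 'ROWS' [FORCE]. ROWS is JSON, a list of rows, each an object with "claw": the opening, from -1 (shut) to 1 (fully open); "travel": the shift along the world's x, y, z in units of 200 mm (1.0 is 200 mm), a list of three; "turn": the turn about the world's z in units of 180 degrees (1.0 is 180 degrees). A call has 1 to 5 rows; each row is the pose to reach, as a shift and turn from the pose commanded when the call began, turning the shorter way round; what a row does not reach only later rows make up. A row lasts 1/10 s, in which the tool goes at most 50 mm and 8.59 degrees, less where a joint would pass 70% of its speed; a pose out of reach is approached as far as the arm can. A call with a number of a shift or a turn outside -1 to 1 is refused whole. A call with a gripper value outside its range is refused whole. The fingers move at their own pace and stop on an object; FORCE is the grip in N (left out, the last holds). Time passes only in rows, so rows that repeat a pose let the fingers close. It gives the time, the measured TCP pose, the force, the opening and the grip force at its end, in the units of the state.
- get_state(): the state, without advancing time (a new reading comes with each control period).
- imaging.get_image(name): name is "scene" or "top" or "wrist"; returns the picture (420x560x3 uint8, red, green, blue); there is no depth.
- imaging.camera_params(name): a dict with "camera_matrix" (3x3 intrinsics, pixels), "cam_to_world" (4x4, takes a point from camera to world coordinates); the wrist camera has in their place "T_tool_cam" (4x4, takes a point from camera to tool coordinates, whose origin is the TCP and whose axes are the flange's). Camera axes: x right, y down, z forward; pixel columns grow to the right and rows downward; lengths in m; the calibration is good to about 2 mm. A picture is of the moment at which its call begins: read the wrist's pose just before it. camera_params takes no time and is no camera call.
- ticket.sign_off(): hands the job in; it is judged then, once.
The state is a dict: "clock": time; "qpos": joint angles; "qd": joint speeds; "effort": joint torques, N m; "position": TCP position; "ee_rot": TCP orientation; "contact_force": force on the tool from outside, world axes, zero at the start; "moment": the same for the moment, N m; "width": finger opening in m; "gripper_force": force on a finger pad.
Only numpy, scipy, OpenCV 4.12 (cv2) and the standard library are available. Lean on these libraries where they do the work, as an engineer would, in place of code of your own. Each camera call takes 0.05 s, during which the arm holds its last target. There are 200 camera calls.

## Working session

There is one attempt and no reset: what is moved stays moved. The work goes in short steps, Python scripts to look and compute and a shell command to move; the robot and the scene stay as the last step left them, time stands still between calls to the robot, and variables do not carry over. Pictures are saved under pics/ and viewed, at most 10 in all, crops included, and the job is handed in when it is done.

```bash
mkdir -p pics; python3 - <<'E'
from rig import get_state, imaging
import cv2,numpy as np
s=get_state();print({k:np.round(v,3).tolist() for k,v in s.items()})
for n in("scene","top"):
    cv2.imwrite(f"pics/{n}0.png",imaging.get_image(n)[:,:,::-1]);p=imaging.camera_params(n)
    print(n,np.round(p["camera_matrix"],1).tolist(),np.round(p["cam_to_world"],3).tolist())
p=imaging.camera_params("wrist");print({k:np.round(v,3).tolist() for k,v in p.items()})
E
```

```text
{'clock': 0.0, 'qpos': [-1.425, 0.277, 1.506, 0.0, 1.361, -0.121], 'qd': [-0.0, 0.0, 0.001, -0.0, -0.001, -0.001], 'effort': [0.002, -41.676, -24.58, 0.0, 0.011, 0.0], 'position': [0.152, -0.554, 0.219], 'ee_rot': [-0.001, 0.991, 0.133, 0.0], 'contact_force': [0.571, -0.855, 0.01], 'moment': [0.018, 0.017, 0.014], 'gripper_force': 0.0, 'width': 0.085}
scene [[493.3, 0.0, 278.2], [0.0, 493.3, 213.2], [0.0, 0.0, 1.0]] [[-0.888, -0.261, 0.377, 0.24], [-0.458, 0.463, -0.759, 0.68], [0.024, -0.847, -0.531, 0.556], [0.0, 0.0, 0.0, 1.0]]
top [[432.9, 0.0, 277.9], [0.0, 432.9, 209.9], [0.0, 0.0, 1.0]] [[-0.131, -0.969, 0.207, 0.375], [-0.991, 0.128, -0.03, 0.036], [0.002, -0.209, -0.978, 0.928], [0.0, 0.0, 0.0, 1.0]]
{'camera_matrix': [[304.918, 0.0, 280.657], [0.0, 304.918, 207.469], [0.0, 0.0, 1.0]], 'T_tool_cam': [[-0.0, -0.957, -0.289, 0.074], [1.0, -0.0, -0.0, 0.0], [-0.0, -0.289, 0.957, -0.154], [0.0, 0.0, 0.0, 1.0]]}
```

View pics/scene0.png

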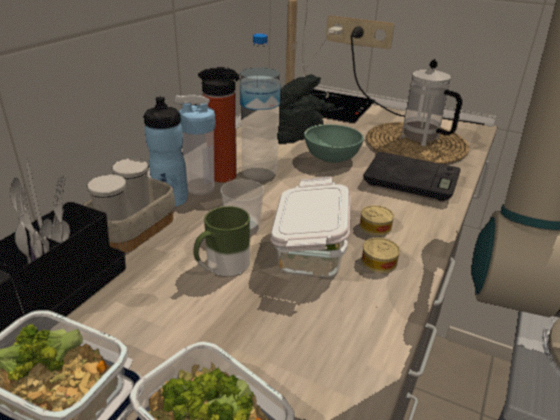

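View pics/top0.png

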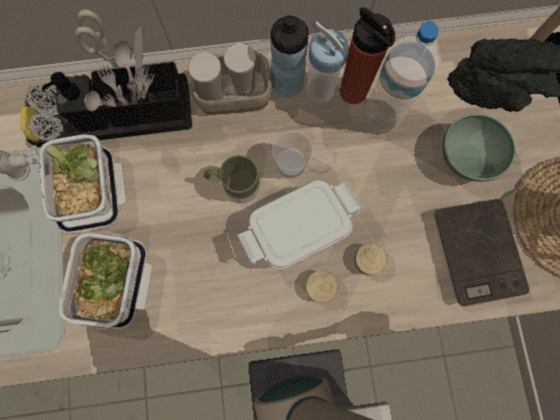

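The top view shows the box centred near px (301,225), with its clips at about (252,246) left and (347,198) right. The mug is at (240,177), the glass at (291,155), and the tins at (321,287) and (371,260). I'll zoom in to measure.

```bash
python3 - <<'E'
import cv2,numpy as np
a=cv2.imread("pics/top0.png")[165:285,225:385];b=cv2.imread("pics/scene0.png")[170:285,255:375]
f=lambda im,k:cv2.convertScaleAbs(cv2.resize(im,None,fx=k,fy=k,interpolation=cv2.INTER_CUBIC),alpha=1.2)
cv2.imwrite("pics/topc.png",f(a,5));cv2.imwrite("pics/scenec.png",f(b,5))
E
```

```text
(no output)
```

View pics/topc.png

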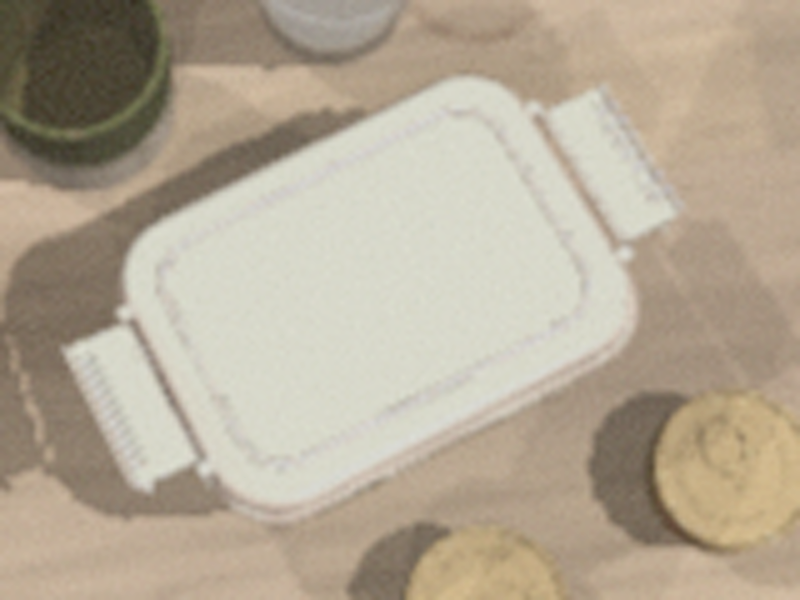

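View pics/scenec.png

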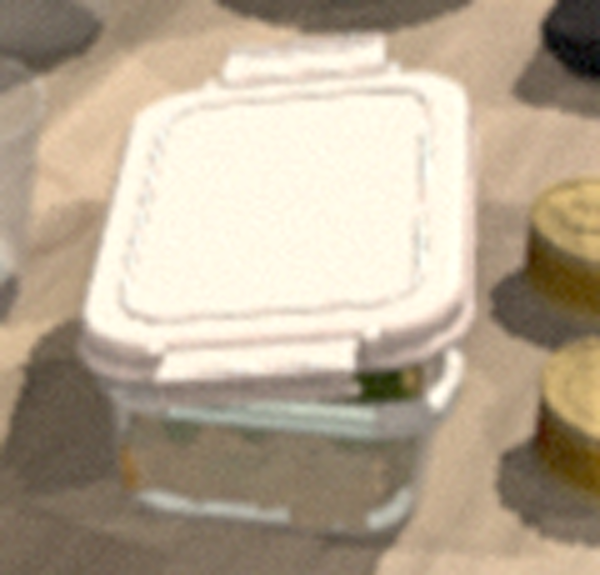

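The crops show the lid's hinge lugs at (125,313), (207,468), (533,107) and (627,255) in the top crop, with both clips standing out. The near side is raised. I'll fit the box pose and joints from these points.

```bash
cat > fit.py <<'E'
import numpy as np
from scipy.optimize import least_squares
from rig import imaging
C={n:imaging.camera_params(n) for n in("top","scene")}
def proj(n,P):
    T=np.array(C[n]["cam_to_world"]);q=(np.atleast_2d(P)-T[:3,3])@T[:3,:3];u=q@np.array(C[n]["camera_matrix"]).T;return u[:,:2]/u[:,2:]
def ray(n,uv,z):
    T=np.array(C[n]["cam_to_world"]);d=T[:3,:3]@np.linalg.solve(C[n]["camera_matrix"],[*uv,1.]);o=T[:3,3];return o+d*(z-o[2])/d[2]
def world(p,B):
    c,s=np.cos(p[2]),np.sin(p[2]);return np.array(B)@np.array([[c,s,0],[-s,c,0],[0,0,1]])+[p[0],p[1],0]
def lid(P,t):
    P=np.array(P,float);y=P[:,1]+.066;z=P[:,2]-.064
    return np.c_[P[:,0],-.066+y*np.cos(t)-z*np.sin(t),.064+y*np.sin(t)+z*np.cos(t)]
def edge(s,a,y): # outer-face free edge, closed at (.098,.052)
    v=np.array([.0035,-.025]);R=np.array([[np.cos(a),-np.sin(a)],[np.sin(a),np.cos(a)]])@v
    return [s*(.0945+R[0]),y,.077+R[1]]
E
cat > f1.py <<'E'
from fit import *
tc=lambda *p:np.array(p)/5+[225,165]
sc=lambda *p:np.array(p)/5+[255,170]
def res(p,full=False):
    t,aL,aR=p[3:6];r=[]
    L=lambda B:world(p,lid(B,t))
    h=p[6]
    Pt=[[.0945,-h,.077],[.0945,h,.077],[-.0945,-h,.077],[-.0945,h,.077],edge(1,aL,-.032),edge(1,aL,.032),edge(-1,aR,-.032),edge(-1,aR,.032)]
    obs=np.array([tc(125,313),tc(207,468),tc(533,107),tc(627,255),tc(67,348),tc(147,490),tc(603,88),tc(680,212)])
    r+=list((proj("top",L(Pt))-obs).ravel())
    r+=list((proj("scene",L(Pt[6:]))-[sc(235,50),sc(385,38)]).ravel())
    def line(n,A,B,o):
        a,b=proj(n,L([A,B]));d=(b-a)/np.linalg.norm(b-a);return [d[0]*(q[1]-a[1])-d[1]*(q[0]-a[0]) for q in o]
    r+=line("top",[-.07,-.068,.078],[.07,-.068,.078],[tc(200,197),tc(400,97)])
    r+=line("scene",[-.07,-.068,.074],[.07,-.068,.074],[sc(132,150),sc(92,300)])
    r+=line("scene",[-.07,.068,.074],[.07,.068,.074],[sc(473,150),sc(472,270)])
    r+=line("scene",[.092,-.05,.080],[.092,.05,.080],[sc(150,347),sc(380,330)])
    return np.array(r)
f=least_squares(res,[.4,-.01,1.8,.15,1.5,1.5,.035],loss="soft_l1")
print(np.round(f.x,4));print(np.round(res(f.x),1))
np.save("p.npy",f.x)
for n,u in(("mug",(240,163,.101)),("glass",(291,143,.089)),("tinA",(321,286,.033)),("tinB",(371,259,.033))):print(n,ray("top",u[:2],u[2]).round(3))
p=f.x
for nm,P in dict(press=[0,.055,.080],hL=[.0945,0,.077],eL=edge(1,p[4],0),hR=[-.0945,0,.077],eR=edge(-1,p[5],0)).items():
    print(nm,"now",world(p,lid([P],p[3])).round(3),"flat",world(p,[P]).round(3))
E
python3 f1.py
```

```text
[ 0.5195 -0.031   1.9191  0.1753  1.7614  1.4536  0.0363]
[-0.6  0.9 -0.7  1.4  1.3 -0.4  1.  -0.5  0.5  0.  -1.3 -0.2 -0.7 -0.6
  0.4  0.4 -0.5  0.   1.1  0.  -0.5 -0.7 -1.3 -0.8  1.6  1.6  1.  -0. ]
mug [0.655 0.073 0.101]
glass [ 0.688 -0.034  0.089]
tinA [ 0.396 -0.057  0.033]
tinB [ 0.436 -0.168  0.033]
press now [[ 0.472 -0.048  0.101]] flat [[ 0.468 -0.05   0.08 ]]
hL now [[0.49  0.059 0.088]] flat [[0.487 0.058 0.077]]
eL now [[0.483 0.082 0.096]] flat [[0.479 0.08  0.085]]
hR now [[ 0.555 -0.119  0.088]] flat [[ 0.552 -0.12   0.077]]
eR now [[ 0.563 -0.142  0.089]] flat [[ 0.56  -0.144  0.078]]
```

```bash
python3 -m inch '[{"claw":-1,"travel":[0.63,1.0,0],"turn":0.027},{"claw":-1,"travel":[0.63,1.0,0],"turn":0.027},{"claw":-1,"travel":[0.63,1.0,0],"turn":0.027},{"claw":-1,"travel":[0.63,1.0,0],"turn":0.027},{"claw":-1,"travel":[0.63,1.0,0],"turn":0.027}]'
python3 -m inch '[{"claw":-1,"travel":[0.63,1.0,0],"turn":0},{"claw":-1,"travel":[0.63,1.0,0],"turn":0},{"claw":-1,"travel":[0.63,1.0,0],"turn":0},{"claw":-1,"travel":[0.63,1.0,0],"turn":0},{"claw":-1,"travel":[0.63,1.0,0],"turn":0}]'
python3 -m inch '[{"claw":-1,"travel":[0.33,0.52,-0.2],"turn":0},{"claw":-1,"travel":[0.33,0.52,-0.2],"turn":0},{"claw":-1,"travel":[0.33,0.52,-0.2],"turn":0},{"claw":-1,"travel":[0.33,0.52,-0.2],"turn":0}]'
```

```text
clock: 0.6
position: [0.2783, -0.3516, 0.2191]
ee_rot: [-0.001, 0.985, 0.175, 0.0]
contact_force: [1.3, -0.0, -0.2]
width: 0.0122
gripper_force: 0.0
clock: 1.1
position: [0.4043, -0.1519, 0.2193]
ee_rot: [-0.0, 0.984, 0.176, 0.0]
contact_force: [-0.4, -0.0, -0.9]
width: 0.0001
gripper_force: 0.0
clock: 1.5
position: [0.4699, -0.0475, 0.1777]
ee_rot: [-0.001, 0.984, 0.177, -0.001]
contact_force: [-0.2, 0.4, 0.2]
width: -0.0002
gripper_force: 0.0
```

```bash
python3 -m inch '[{"claw":-1,"travel":[0,0,-0.2],"turn":0},{"claw":-1,"travel":[0,0,-0.25],"turn":0},{"claw":-1,"travel":[0,0,-0.28],"turn":0},{"claw":-1,"travel":[0,0,-0.31],"turn":0},{"claw":-1,"travel":[0,0,-0.34],"turn":0}]'
python3 -m inch '[{"claw":-1,"travel":[0,0,-0.02],"turn":0},{"claw":-1,"travel":[0,0,-0.04],"turn":0},{"claw":-1,"travel":[0,0,-0.05],"turn":0}]'
```

```text
clock: 2.0
position: [0.4703, -0.0514, 0.112]
ee_rot: [0.0, 0.985, 0.174, 0.001]
contact_force: [0.4, 0.0, -0.2]
width: -0.0001
gripper_force: 0.0
clock: 2.3
position: [0.4696, -0.0508, 0.1014]
ee_rot: [0.0, 0.985, 0.175, 0.0]
contact_force: [-0.3, 0.2, -0.2]
width: 0.0001
gripper_force: 0.0
```

```bash
python3 -m inch '[{"claw":-1,"travel":[0,0,-0.02],"turn":0},{"claw":-1,"travel":[0,0,-0.02],"turn":0}]'
python3 - <<'E'
from rig import imaging
import cv2
a=imaging.get_image("top")[165:285,225:385,::-1];b=imaging.get_image("scene")[150:270,250:390,::-1]
k=lambda i:cv2.resize(i,(400,300),interpolation=cv2.INTER_CUBIC)
cv2.imwrite("pics/p1.png",cv2.hconcat([k(a),k(b)]))
E
```

```text
clock: 2.5
position: [0.4693, -0.0506, 0.097]
ee_rot: [-0.0, 0.985, 0.175, -0.0]
contact_force: [0.2, 0.1, -0.0]
width: 0.0007
gripper_force: 0.0
```

View pics/p1.png

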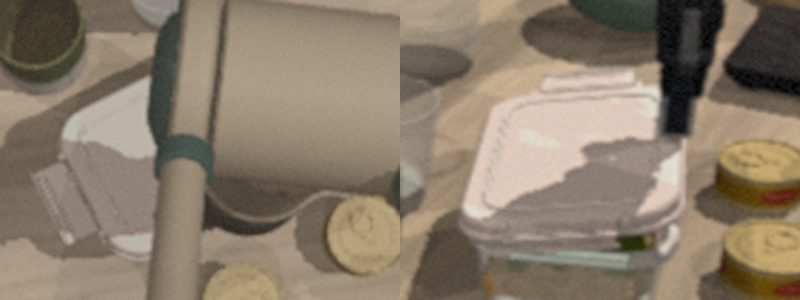

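The left panel (top view) is blocked by the arm. In the right panel (scene view), the fingertip shows at about scene px (347,204), and the lid still shows a gap. I'll check that against the projection.

```bash
python3 - <<'E'
from fit import *
from rig import get_state
x=np.array(get_state()["position"]);print(x)
for d in(.019,.006,0,-.01,-.02):print(d,proj("scene",x-[0,0,d]).round(1))
p=np.load("p.npy")
print("press",proj("scene",world(p,lid([[0,.055,.08]],p[3]))),proj("scene",world(p,[[0,.055,.08]])))
E
```

```text
[ 0.46961931 -0.0506594   0.09742102]
0.019 [[344.2 216.8]]
0.006 [[344.8 210.7]]
0 [[345.2 207.9]]
-0.01 [[345.7 203.1]]
-0.02 [[346.2 198.2]]
press [[343.5285977  206.49744397]] [[345.02105763 216.56549432]]
```

```bash
python3 -m inch '[{"claw":-1,"travel":[0,0,-0.01],"turn":0},{"claw":-1,"travel":[0,0,-0.02],"turn":0},{"claw":-1,"travel":[0,0,-0.03],"turn":0}]'
python3 -m inch '[{"claw":-1,"travel":[0,0,-0.01],"turn":0},{"claw":-1,"travel":[0,0,-0.02],"turn":0},{"claw":-1,"travel":[0,0,-0.02],"turn":0}]'
python3 - <<'E'
from rig import imaging
import cv2
b=imaging.get_image("scene")[150:270,250:390,::-1]
cv2.imwrite("pics/p2.png",cv2.resize(b,(700,600),interpolation=cv2.INTER_CUBIC))
E
```

```text
clock: 2.9
position: [0.4692, -0.0509, 0.0915]
ee_rot: [0.0, 0.985, 0.175, -0.0]
contact_force: [-1.9, -1.3, 4.6]
width: -0.0002
gripper_force: 1.9
clock: 3.2
position: [0.4693, -0.0507, 0.0871]
ee_rot: [-0.0, 0.985, 0.175, -0.0]
contact_force: [-1.0, 0.6, 0.1]
width: 0.0001
gripper_force: 0.3
```

View pics/p2.png

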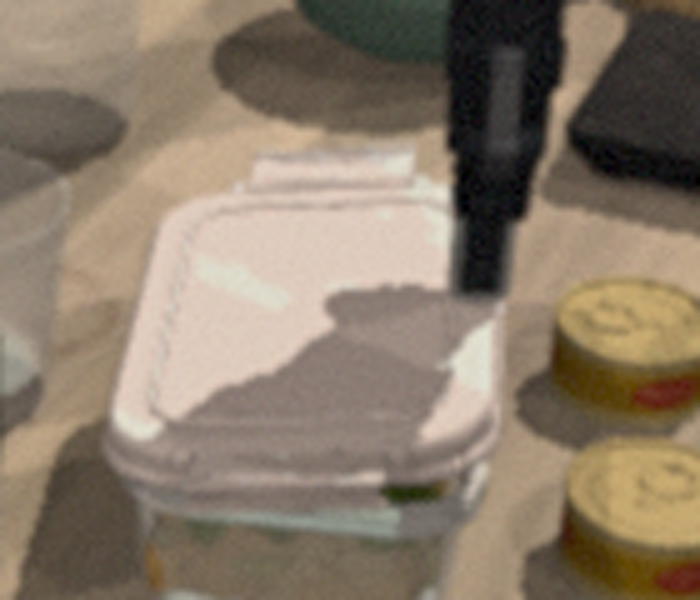

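Contact started at TCP z of about 0.093, and the picture shows the tip on the lid near px (347,209). In practice the tip is about 6 mm above the reported TCP. The lid is partly down, so I'll press on until the force rises hard.

```bash
python3 -m inch '[{"claw":-1,"travel":[0,0,-0.01],"turn":0},{"claw":-1,"travel":[0,0,-0.02],"turn":0},{"claw":-1,"travel":[0,0,-0.03],"turn":0}]'
python3 -m inch '[{"claw":-1,"travel":[0,0,-0.01],"turn":0},{"claw":-1,"travel":[0,0,-0.02],"turn":0}]'
python3 -m inch '[{"claw":-1,"travel":[0,0,-0.01],"turn":0},{"claw":-1,"travel":[0,0,-0.02],"turn":0}]'
```

```text
clock: 3.55
position: [0.4695, -0.0507, 0.0813]
ee_rot: [0.0, 0.985, 0.175, -0.0]
contact_force: [-3.0, -1.1, 3.7]
width: 0.0001
gripper_force: 1.6
clock: 3.75
position: [0.4694, -0.0507, 0.0772]
ee_rot: [0.0, 0.985, 0.175, -0.0]
contact_force: [-1.7, -0.4, 3.6]
width: -0.0001
gripper_force: 1.6
clock: 3.95
position: [0.4694, -0.0507, 0.0732]
ee_rot: [-0.0, 0.985, 0.175, -0.0]
contact_force: [-2.9, -0.2, 3.5]
width: 0.0001
gripper_force: 1.6
```

```bash
python3 -m inch '[{"claw":-1,"travel":[0,0,-0.01],"turn":0},{"claw":-1,"travel":[0,0,-0.01],"turn":0}]'
python3 -m inch '[{"claw":-1,"travel":[0,0,-0.01],"turn":0},{"claw":-1,"travel":[0,0,-0.01],"turn":0}]'
```

```text
clock: 4.15
position: [0.4698, -0.0506, 0.0711]
ee_rot: [-0.0, 0.985, 0.175, 0.0]
contact_force: [0.7, 0.2, -0.1]
width: -0.0002
gripper_force: 0.0
clock: 4.35
position: [0.47, -0.0506, 0.0693]
ee_rot: [-0.0, 0.985, 0.175, 0.0]
contact_force: [0.9, -0.3, 0.2]
width: 0.0004
gripper_force: 0.1
```

```bash
for i in 1 2; do python3 -m inch '[{"claw":-1,"travel":[0,0,-0.015],"turn":0}]' | grep -E "pos|contact"; done
python3 -m inch '[{"claw":-1,"travel":[0,0,0],"turn":0}]' | grep -E "pos|contact"
```

```text
position: [0.47, -0.0508, 0.0675]
contact_force: [-8.0, 1.7, 36.6]
position: [0.4701, -0.0508, 0.0671]
contact_force: [-13.6, 2.5, 54.7]
position: [0.4701, -0.0508, 0.0674]
contact_force: [-9.4, 0.7, 34.1]
```

The lid is seated, with a hard stop of 35–55 N at TCP z 0.067. I'll lift, move toward the right clip, and look.

```bash
python3 -m inch '[{"claw":-1,"travel":[0,0,0.2],"turn":0},{"claw":-1,"travel":[0,0,0.35],"turn":0},{"claw":-1,"travel":[0.2,-0.2,0.4],"turn":0},{"claw":-1,"travel":[0.4,-0.45,0.4],"turn":0},{"claw":-1,"travel":[0.45,-0.46,0.4],"turn":0}]'
python3 - <<'E'
from rig import imaging
import cv2
cv2.imwrite("pics/s3.png",imaging.get_image("scene")[:,:,::-1])
cv2.imwrite("pics/t3.png",imaging.get_image("top")[:,:,::-1])
cv2.imwrite("pics/w3.png",imaging.get_image("wrist")[:,:,::-1])
a=cv2.imread("pics/s3.png")[130:280,220:400];b=cv2.imread("pics/w3.png")
cv2.imwrite("pics/c3.png",cv2.hconcat([cv2.resize(a,(480,400),interpolation=cv2.INTER_CUBIC),cv2.resize(b,(320,400))[:, :]]))
E
```

```text
clock: 5.15
position: [0.5626, -0.1457, 0.1442]
ee_rot: [0.002, 0.985, 0.174, 0.002]
contact_force: [0.6, 0.8, 0.9]
width: 0.0001
gripper_force: 0.0
```

View pics/c3.png

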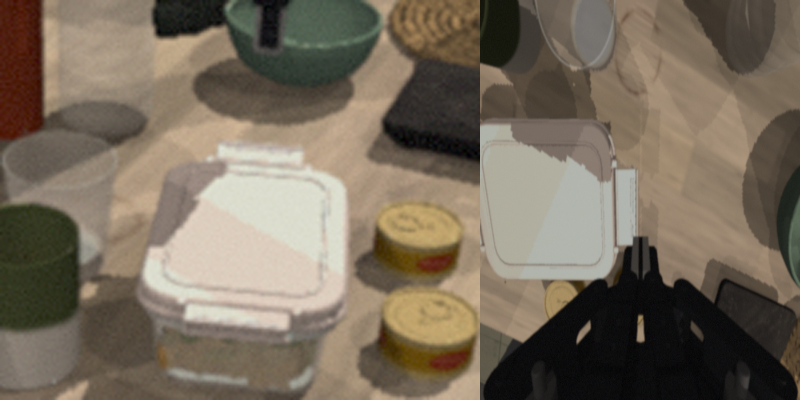

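The scene view shows the lid flat and both clips still out. The wrist view shows the right clip just left of the shut fingertips. I'll fold the right clip by coming down just inside its free edge.

```bash
python3 -m inch '[{"claw":-1,"travel":[-0.01,0.028,-0.15],"turn":0},{"claw":-1,"travel":[-0.01,0.028,-0.32],"turn":0},{"claw":-1,"travel":[-0.01,0.028,-0.36],"turn":0},{"claw":-1,"travel":[-0.01,0.028,-0.39],"turn":0},{"claw":-1,"travel":[-0.01,0.028,-0.42],"turn":0}]'
python3 -m inch '[{"claw":-1,"travel":[0,0,-0.03],"turn":0},{"claw":-1,"travel":[0,0,-0.06],"turn":0},{"claw":-1,"travel":[0,0,-0.09],"turn":0},{"claw":-1,"travel":[0,0,-0.09],"turn":0}]'
python3 - <<'E'
from rig import imaging
import cv2
cv2.imwrite("pics/w4.png",imaging.get_image("wrist")[:,:,::-1])
cv2.imwrite("pics/s4.png",imaging.get_image("scene")[:,:,::-1])
a=cv2.imread("pics/s4.png")[130:280,220:400];b=cv2.imread("pics/w4.png")[100:310,160:400]
cv2.imwrite("pics/c4.png",cv2.hconcat([cv2.resize(a,(360,400),interpolation=cv2.INTER_CUBIC),cv2.resize(b,(440,400))[:, :]]))
E
```

```text
clock: 5.8
position: [0.5583, -0.137, 0.0603]
ee_rot: [0.001, 0.985, 0.175, 0.001]
contact_force: [-0.5, 0.2, 1.8]
width: -0.0001
gripper_force: 0.5
clock: 6.2
position: [0.5583, -0.1376, 0.0412]
ee_rot: [0.001, 0.985, 0.175, 0.001]
contact_force: [0.4, -2.3, -0.2]
width: 0.0002
gripper_force: 0.8
```

View pics/c4.png

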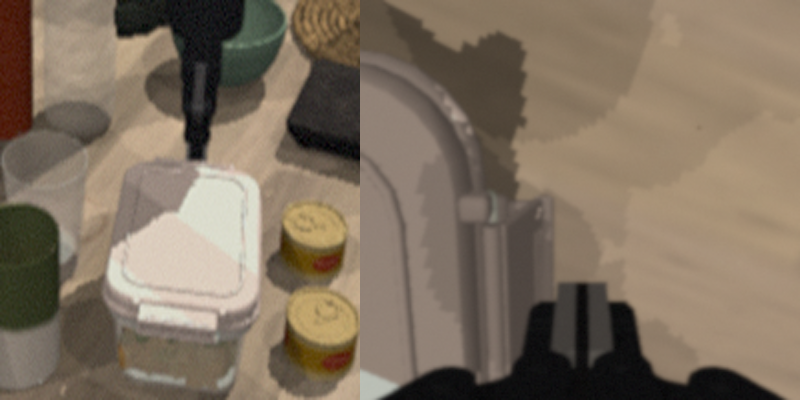

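The wrist crop shows the right clip folded to about 0.7 rad, with the fingertip on its outer face. Next I push inward.

```bash
python3 -m inch '[{"claw":-1,"travel":[-0.005,0.014,0],"turn":0},{"claw":-1,"travel":[-0.01,0.028,0],"turn":0},{"claw":-1,"travel":[-0.013,0.038,0],"turn":0}]'|grep -E "pos|contact"
for i in 1 2 3; do python3 -m inch '[{"claw":-1,"travel":[-0.0034,0.0094,0],"turn":0}]'|grep -E "pos|contact"; done
```

```text
position: [0.5566, -0.132, 0.0418]
contact_force: [2.9, -7.2, -1.8]
position: [0.556, -0.1302, 0.0418]
contact_force: [2.6, -7.8, -3.0]
position: [0.5554, -0.1283, 0.0418]
contact_force: [3.5, -7.0, -2.8]
position: [0.5546, -0.1265, 0.0418]
contact_force: [3.7, -8.0, -3.0]
```

```bash
cat > shift.py <<'E'
import cv2,sys,numpy as np
from rig import imaging,get_state
def shift(ref,cur,r,m=10):
    y0,y1,x0,x1=r;g=lambda i:cv2.GaussianBlur(cv2.cvtColor(i,cv2.COLOR_BGR2GRAY),(0,0),1).astype(np.float32)
    f=6;A=cv2.resize(g(ref)[y0:y1,x0:x1],None,fx=f,fy=f,interpolation=cv2.INTER_CUBIC);B=cv2.resize(g(cur)[y0-m:y1+m,x0-m:x1+m],None,fx=f,fy=f,interpolation=cv2.INTER_CUBIC)
    s=cv2.matchTemplate(B,A,cv2.TM_CCOEFF_NORMED);_,v,_,l=cv2.minMaxLoc(s);return np.round([l[0]/f-m,l[1]/f-m,v],2)
E
python3 - <<'E'
from shift import *
c=imaging.get_image("scene")[:,:,::-1];cv2.imwrite("pics/s5.png",c);r=cv2.imread("pics/s4.png");o=cv2.imread("pics/s3.png")
print("box now-vs-s4",shift(r,c,(225,280,275,355)),"s4-vs-s3",shift(o,r,(225,280,275,355)),"tins",shift(r,c,(195,275,355,405)))
cv2.imwrite("pics/w5.png",imaging.get_image("wrist")[:,:,::-1])
print(get_state()["contact_force"])
from fit import *
p=np.load("p.npy");print(proj("scene",world(p,[[.09,0,.06],[.1,0,.06]])))
E
```

```text
box now-vs-s4 [-0.5   4.17  1.  ] s4-vs-s3 [0. 0. 1.] tins [0. 0. 1.]
[ 2.43800655 -6.23479371 -2.91491518]
[[310.44491014 251.91064594]
 [310.01021624 255.44125409]]
```

```bash
python3 - <<'E'
import cv2
f=lambda n:cv2.convertScaleAbs(cv2.resize(cv2.imread(n)[150:310,190:350],(400,400),interpolation=cv2.INTER_CUBIC),alpha=1.5)
cv2.imwrite("pics/c5.png",cv2.hconcat([f("pics/w4.png"),f("pics/w5.png")]))
E
```

```text
(no output)
```

View pics/c5.png

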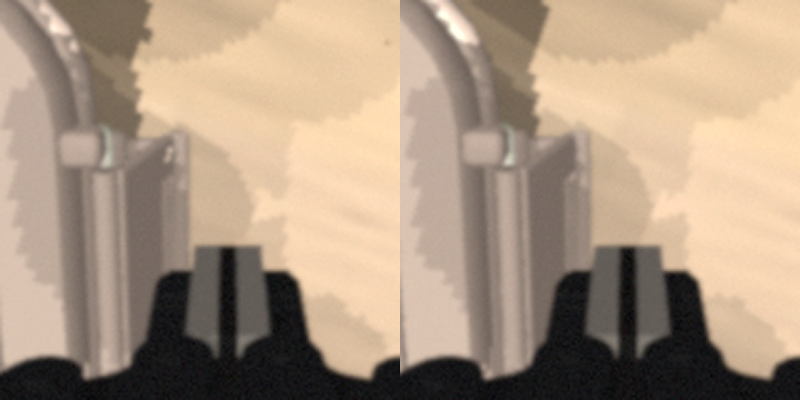

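Both wrist frames show the clip at the same angle while the box slid with it, about 12 mm. The wide finger backs are bearing near the hinge. I'll back off and turn the tool 90° so the narrow pad side faces the clip.

```bash
python3 -m inch '[{"claw":-1,"travel":[0.034,-0.094,0],"turn":0},{"claw":-1,"travel":[0.034,-0.094,0.2],"turn":0},{"claw":-1,"travel":[0.034,-0.094,0.4],"turn":0}]'
python3 - <<'E'
from shift import *
from rig import get_state
c=imaging.get_image("scene")[:,:,::-1];t=imaging.get_image("top")[:,:,::-1];cv2.imwrite("pics/s6.png",c);cv2.imwrite("pics/t6.png",t)
o=cv2.imread("pics/s3.png")
for r in((225,280,275,355),(225,255,275,300),(225,255,320,350),(200,240,280,300),):print(shift(o,c,r,12))
print(shift(cv2.imread("pics/t3.png"),t,(225,265,235,290),12))
print(np.round(get_state()["qpos"],2))
E
```

```text
clock: 7.3
position: [0.5586, -0.143, 0.1209]
ee_rot: [-0.002, 0.985, 0.174, -0.002]
contact_force: [0.8, -0.3, 0.5]
width: 0.0
gripper_force: 0.0
[-0.5   4.33  0.99]
[-0.83  4.17  1.  ]
[-0.33  4.33  0.99]
[ 6.67 -2.    0.99]
[-5.33  2.67  1.  ]
[-0.37  0.35  1.64  0.    1.14  0.85]
```

```bash
python3 -m inch '[{"claw":-1,"travel":[0,0,0],"turn":0.238},{"claw":-1,"travel":[0,0,0],"turn":0.238},{"claw":-1,"travel":[0,0,0],"turn":0.238},{"claw":-1,"travel":[0,0,0],"turn":0.238},{"claw":-1,"travel":[0,0,0],"turn":0.238}]' >/dev/null
python3 -m inch '[{"claw":-1,"travel":[0,0,0],"turn":0.238},{"claw":-1,"travel":[0,0,0],"turn":0.238},{"claw":-1,"travel":[0,0,0],"turn":0.238},{"claw":-1,"travel":[0,0,0],"turn":0.238},{"claw":-1,"travel":[0,0,0],"turn":0.238}]' 
python3 -m inch '[{"claw":-1,"travel":[-0.025,0.07,0],"turn":0.024},{"claw":-1,"travel":[-0.025,0.07,0],"turn":0.024}]'
```

```text
clock: 8.4
position: [0.5591, -0.1427, 0.1205]
ee_rot: [-0.001, 0.601, 0.799, -0.0]
contact_force: [-0.4, -0.5, 0.7]
width: 0.0002
gripper_force: 0.0
clock: 8.6
position: [0.5533, -0.1276, 0.1205]
ee_rot: [-0.002, 0.572, 0.82, 0.0]
contact_force: [-0.9, 0.1, -0.4]
width: 0.0
gripper_force: 0.0
```

```bash
python3 -m inch '[{"claw":-1,"travel":[0.007,-0.019,-0.15],"turn":0},{"claw":-1,"travel":[0.007,-0.019,-0.28],"turn":0},{"claw":-1,"travel":[0.007,-0.019,-0.32],"turn":0},{"claw":-1,"travel":[0.007,-0.019,-0.35],"turn":0},{"claw":-1,"travel":[0.007,-0.019,-0.37],"turn":0}]'|grep -E "pos|contact"
python3 - <<'E'
from shift import *
c=imaging.get_image("scene")[:,:,::-1];print(shift(cv2.imread("pics/s6.png"),c,(225,280,275,355)))
E
python3 -m inch '[{"claw":-1,"travel":[-0.0034,0.0094,-0.005],"turn":0}]'|grep -E "pos|contact"
python3 -m inch '[{"claw":-1,"travel":[-0.0034,0.0094,-0.005],"turn":0}]'|grep -E "pos|contact"
python3 -m inch '[{"claw":-1,"travel":[-0.0034,0.0094,-0.005],"turn":0}]'|grep -E "pos|contact"
python3 - <<'E'
from shift import *
c=imaging.get_image("scene")[:,:,::-1];print(shift(cv2.imread("pics/s6.png"),c,(225,280,275,355)))
E
```

```text
position: [0.5562, -0.1323, 0.0476]
contact_force: [-1.7, 2.6, 4.9]
[0. 0. 1.]
position: [0.5565, -0.1314, 0.0472]
contact_force: [-0.0, -1.4, 1.7]
position: [0.5558, -0.1291, 0.0464]
contact_force: [0.8, -1.7, 0.2]
position: [0.5551, -0.1273, 0.0451]
contact_force: [0.8, -2.0, -0.9]
[0. 0. 1.]
```

```bash
for i in 1 2 3; do python3 -m inch '[{"claw":-1,"travel":[-0.0034,0.0094,-0.008],"turn":0}]'|grep -E "pos|contact";done
python3 - <<'E'
from shift import *
c=imaging.get_image("scene")[:,:,::-1];print(shift(cv2.imread("pics/s6.png"),c,(225,280,275,355)))
E
```

```text
position: [0.5542, -0.1253, 0.0435]
contact_force: [1.0, -3.4, 3.7]
position: [0.5542, -0.1244, 0.0423]
contact_force: [0.7, -4.4, 6.1]
position: [0.5537, -0.1227, 0.0408]
contact_force: [1.6, -3.1, 4.5]
[0. 0. 1.]
```

```bash
for i in 1 2 3; do python3 -m inch '[{"claw":-1,"travel":[-0.0034,0.0094,-0.006],"turn":0}]'|grep -E "pos|contact";done
python3 - <<'E'
from shift import *
c=imaging.get_image("scene")[:,:,::-1];print(shift(cv2.imread("pics/s6.png"),c,(225,280,275,355)))
E
```

```text
position: [0.5525, -0.12, 0.0391]
contact_force: [1.8, -7.4, 7.8]
position: [0.5527, -0.12, 0.0387]
contact_force: [0.1, -10.4, 13.0]
position: [0.5529, -0.12, 0.0385]
contact_force: [-1.5, -15.6, 16.0]
[0.17 0.17 1.  ]
```

```bash
python3 -m inch '[{"claw":-1,"travel":[0.04,-0.11,0.02],"turn":0},{"claw":-1,"travel":[0.05,-0.14,0.2],"turn":0},{"claw":-1,"travel":[0.05,-0.14,0.45],"turn":0},{"claw":-1,"travel":[-0.1,-0.35,0.6],"turn":0},{"claw":-1,"travel":[-0.25,-0.55,0.6],"turn":0}]'|grep -E "pos|contact"
cat > prof.py <<'E'
from shift import *; from fit import *
t=imaging.get_image("top")[:,:,::-1];s=imaging.get_image("scene")[:,:,::-1];k=sys.argv[1];cv2.imwrite(f"pics/t{k}.png",t);cv2.imwrite(f"pics/s{k}.png",s)
p=np.load("p.npy");q=p.copy()
d=shift(cv2.imread("pics/s3.png"),s,(225,280,275,355),14);print("scene shift",d)
q[:2]+=d[1]/.355*.001*np.array([np.cos(p[2]),np.sin(p[2])])
X=np.arange(.08,.135,.004)
for sg in(1,-1):
  for n,im,pp in(("now",t,q),("orig",cv2.imread("pics/top0.png"),p)):
    v=[cv2.remap(im,*[np.float32(c).reshape(1,-1) for c in proj("top",world(pp,[[sg*x,y,.077] for y in np.linspace(-.022,.022,9)])).T],cv2.INTER_LINEAR)[...,0].mean() for x in X]
    print(sg,n,np.round(v).astype(int))
E
python3 prof.py 7
```

```text
position: [0.5069, -0.2185, 0.1585]
contact_force: [-0.5, -1.0, -0.1]
scene shift [0.33 4.33 0.93]
1 now [180 179 171 125 178 182 181 182 178 175 160  99  95 105]
1 orig [167 166 159 117 163 167 167 166 157 159 143  95  91  90]
-1 now [133 133 106 112 122 125 129 132 135 136 136 135 135 135]
-1 orig [166 168 167 135 141 165 167 168 166 162 157 140 126 123]
```

```bash
python3 -m inch '[{"claw":-1,"travel":[-0.08,1.0,0],"turn":0},{"claw":-1,"travel":[-0.08,1.0,0],"turn":0},{"claw":-1,"travel":[-0.08,1.0,0],"turn":0},{"claw":-1,"travel":[-0.08,1.0,0],"turn":0},{"claw":-1,"travel":[-0.08,1.0,0],"turn":0}]'>/dev/null
python3 -m inch '[{"claw":-1,"travel":[-0.085,0.57,0],"turn":0},{"claw":-1,"travel":[-0.085,0.57,0],"turn":0},{"claw":-1,"travel":[-0.085,0.57,0],"turn":0},{"claw":-1,"travel":[-0.085,0.57,0],"turn":0}]'
python3 prof.py 8; python3 - <<'E'
from rig import get_state
s=get_state();print(s["position"],s["ee_rot"],s["qpos"])
E
```

```text
clock: 11.7
position: [0.4706, 0.0974, 0.1545]
ee_rot: [-0.001, 0.571, 0.821, -0.0]
contact_force: [1.0, 0.4, -0.0]
width: 0.0001
gripper_force: 0.0
scene shift [-0.33  4.17  0.99]
1 now [107 106 104  98  90  81  72  81  97  73  63  61  63  67]
1 orig [167 166 159 117 163 167 167 166 157 159 143  95  91  90]
-1 now [167 167 133 126 143 121 126 128 129 128 127 127 126 127]
-1 orig [166 168 167 135 141 165 167 168 166 162 157 140 126 123]
[0.47166225 0.09505813 0.1547064 ] [-4.43901345e-04  5.72150819e-01  8.20148019e-01 -6.85584340e-04] [ 5.45521408e-02  1.84475074e-01  1.80036162e+00 -5.82028789e-04
  1.15830004e+00 -2.97758097e-01]
```

The right side now reads bare worktop beyond the hinge, so that clip is shut. On to the left clip.

```bash
python3 -m inch '[{"claw":-1,"travel":[0,0,-0.2],"turn":0},{"claw":-1,"travel":[0,0,-0.32],"turn":0},{"claw":-1,"travel":[0,0,-0.36],"turn":0},{"claw":-1,"travel":[0,0,-0.4],"turn":0},{"claw":-1,"travel":[0,0,-0.44],"turn":0}]'|grep -E "pos|contact"
python3 -m inch '[{"claw":-1,"travel":[0,0,-0.03],"turn":0},{"claw":-1,"travel":[0,0,-0.06],"turn":0},{"claw":-1,"travel":[0,0,-0.08],"turn":0},{"claw":-1,"travel":[0,0,-0.1],"turn":0}]'|grep -E "pos|contact"
for i in 1 2 3; do python3 -m inch '[{"claw":-1,"travel":[0.0034,-0.0094,-0.005],"turn":0}]'|grep -E "pos|contact";done
```

```text
position: [0.4732, 0.0947, 0.0676]
contact_force: [0.3, 0.2, -0.2]
position: [0.4728, 0.095, 0.0475]
contact_force: [0.2, -3.5, 3.3]
position: [0.4732, 0.0936, 0.0463]
contact_force: [-0.4, 0.5, 1.2]
position: [0.4736, 0.092, 0.0453]
contact_force: [-0.3, 2.0, 0.3]
position: [0.4741, 0.0901, 0.0442]
contact_force: [-0.9, 1.0, -0.8]
```

```bash
for i in 1 2 3 4; do python3 -m inch '[{"claw":-1,"travel":[0.0034,-0.0094,-0.007],"turn":0}]'|grep -E "pos|contact";done
```

```text
position: [0.4747, 0.0885, 0.043]
contact_force: [-1.1, 4.9, 5.5]
position: [0.4754, 0.0866, 0.0418]
contact_force: [-1.8, 4.3, 3.8]
position: [0.4761, 0.084, 0.0402]
contact_force: [-0.1, 1.0, 1.1]
position: [0.476, 0.0838, 0.039]
contact_force: [-4.2, 13.6, 12.3]
```

```bash
for i in 1 2; do python3 -m inch '[{"claw":-1,"travel":[0.0034,-0.0094,-0.005],"turn":0}]'|grep -E "pos|contact";done
python3 - <<'E'
from shift import *
c=imaging.get_image("scene")[:,:,::-1];print(shift(cv2.imread("pics/s8.png"),c,(245,280,275,355)))
E
```

```text
position: [0.4761, 0.0837, 0.0386]
contact_force: [-7.4, 20.2, 21.7]
position: [0.4761, 0.0836, 0.0383]
contact_force: [-9.8, 24.1, 25.5]
[-3.17 10.    0.02]
```

It snapped: the force dropped to 1 N and then hit a hard stop. The right clip push moved the box about 12 mm, so I'll relax the down force and nudge the box back to where it stood.

```bash
python3 -m inch '[{"claw":-1,"travel":[-0.009,0.024,0.03],"turn":0},{"claw":-1,"travel":[-0.009,0.024,0.035],"turn":0}]'|grep -E "pos|contact"
python3 -m inch '[{"claw":-1,"travel":[0.0035,-0.01,0],"turn":0},{"claw":-1,"travel":[0.007,-0.02,0],"turn":0},{"claw":-1,"travel":[0.0105,-0.03,0],"turn":0}]'|grep -E "pos|contact"
python3 -m inch '[{"claw":-1,"travel":[0.0035,-0.01,0],"turn":0},{"claw":-1,"travel":[0.007,-0.02,0],"turn":0}]'|grep -E "pos|contact"
```

```text
position: [0.4761, 0.0837, 0.044]
contact_force: [-0.5, 4.0, -1.4]
position: [0.4767, 0.0802, 0.0438]
contact_force: [-5.3, 14.9, 9.3]
position: [0.4777, 0.0763, 0.0438]
contact_force: [-5.2, 14.7, 10.0]
```

```bash
python3 -m inch '[{"claw":-1,"travel":[0.0035,-0.01,0],"turn":0},{"claw":-1,"travel":[0.0075,-0.021,0],"turn":0},{"claw":-1,"travel":[0.0075,-0.021,0],"turn":0}]'|grep -E "pos|contact"
python3 -m inch '[{"claw":-1,"travel":[-0.04,0.11,0.01],"turn":0},{"claw":-1,"travel":[-0.05,0.14,0.2],"turn":0},{"claw":-1,"travel":[-0.05,0.14,0.45],"turn":0},{"claw":-1,"travel":[-0.3,0.25,0.6],"turn":0},{"claw":-1,"travel":[-0.5,0.4,0.7],"turn":0}]'|grep -E "pos|contact"
python3 -m inch '[{"claw":-1,"travel":[-0.1,1.0,0.3],"turn":0},{"claw":-1,"travel":[-0.1,1.0,0.3],"turn":0},{"claw":-1,"travel":[-0.1,1.0,0.3],"turn":0},{"claw":-1,"travel":[-0.1,1.0,0.3],"turn":0}]'|grep -E "pos|contact"
python3 prof.py 9
python3 - <<'E'
import cv2
a=cv2.imread("pics/t9.png");b=cv2.imread("pics/s9.png")
f=lambda i:cv2.resize(i,(400,400),interpolation=cv2.INTER_CUBIC)
cv2.imwrite("pics/c9.png",cv2.hconcat([f(a[150:300,225:375]),f(b[150:300,245:395])]))
E
```

```text
position: [0.4792, 0.0718, 0.0438]
contact_force: [-5.4, 13.1, 10.0]
position: [0.3944, 0.1395, 0.1789]
contact_force: [-0.2, 0.9, 0.4]
position: [0.3749, 0.3322, 0.235]
contact_force: [2.4, -0.1, -0.1]
scene shift [  2.33 -13.5    0.1 ]
1 now [164 164 163 164 163 164 163 163 159 154 162 158 124 136]
1 orig [167 166 159 117 163 167 167 166 157 159 143  95  91  90]
-1 now [127 127 127 126 127 127 126 126 126 126 126 126 126 126]
-1 orig [166 168 167 135 141 165 167 168 166 162 157 140 126 123]
```

View pics/c9.png

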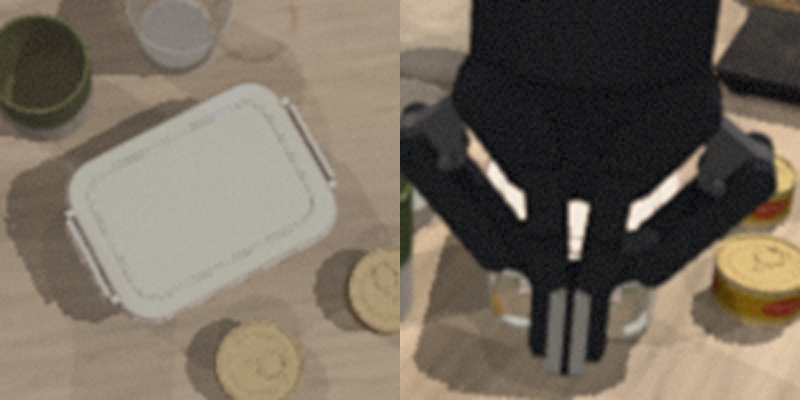

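Both clips hang shut and the lid is flat (top view, left panel). I'll check the box's position numerically.

```bash
python3 - <<'E'
from fit import *;from shift import *
p=np.load("p.npy");k=150/400
obs=np.array([[70,215],[118,300],[284,99],[332,180]])*k+[225,150]
print(obs.round(1));print(proj("top",world(p,[[.0945,-.0363,.077],[.0945,.0363,.077],[-.0945,-.0363,.077],[-.0945,.0363,.077]])).round(1))
t3,t9,t8=[cv2.imread(f"pics/t{i}.png") for i in(3,9,8)]
for r in((180,225,255,290),(185,215,262,285),(225,270,262,300)):print(shift(t3,t9,r,12))
print(shift(t8,t9,(190,215,318,340),12),"tins",shift(cv2.imread("pics/top0.png"),t9,(240,305,300,395)),"mug/glass",shift(cv2.imread("pics/top0.png"),t9,(130,200,205,312)))
E
```

```text
[[251.2 230.6]
 [269.2 262.5]
 [331.5 187.1]
 [349.5 217.5]]
[[250.2 230.2]
 [266.9 262.6]
 [333.2 187.8]
 [350.8 218.9]]
[-2.33  2.    0.91]
[-6.5   4.17  0.88]
[ 0.5  -0.17  0.97]
[ 4.67 -3.83  0.99] tins [0.17 0.   0.95] mug/glass [0.17 0.33 0.99]
```

```bash
python3 -c "
from rig import ticket;print(ticket.sign_off())"
```

```text
the job is handed in; nothing more can be done
None
```

The job is handed in: the lid is flat, both clips are snapped shut, the tins, mug and glass are undisturbed, and the arm is clear; the box slid about 12 mm during my first push on the right clip, and I nudged it back to within about 2 mm of where it stood.

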